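Comb the loose dowel pins into the rack

ROBOT

A 7-joint arm with a two-finger parallel gripper is mounted at the origin on the work surface. World frame = base frame: x ahead of the robot, y to its left, z up, the work surface at z = 0. Lengths are in mm, angles in rad, forces in N, time in s.
With the tool pointing down it reaches from about 400 to 875 mm from the base axis. Payload 4.4 kg.
Tool frame: the origin (TCP) lies at the very end of the fingers, on their centre line; the grasp point (between the pads) lies 19 mm behind it; z points along the fingers, y is the direction in which the jaws open and shut (so a half turn about z gives the same grasp; the last joint's range is limited). The gripper opens to 85 mm and grips with 20 to 120 N. Pads are 22 mm wide; open, the fingers measure 114 mm over their backs; the gripper's body (76 mm by 85 mm) begins 54 mm behind the grasp point. The pads swing forward as they close: fully open they stand 13 mm farther back than shut.
Start: joints at [1.281, 0.628, 0.038, 1.517, -0.027, 0.996, -0.02], TCP at [144.286, -633.798, 231.313] pointing down, gripper open.
Joint ranges: [-3.06, 3.06], [-0.37, 2.12], [-1.25, 1.32], [0.18, 2.47], [-1.1, 4.24], [0.23, 1.98], [-2.94, 2.94]. Speed limits (rad/s): [2.57, 2.57, 3.14, 3.14, 3.14, 3.14, 3.14].

INTERFACE

Orientations are given as [roll, pitch, yaw] about the fixed x, y, z axes, in that order (R = Rz(yaw) Ry(pitch) Rx(roll)).
In Python, from cell import ctrl gives the robot as it stands. The module is installed in compiled form; this text tells all that it offers.
- The arm moves only by the shell command python3 -m jog 'ROWS'. ROWS is text: rows parted by semicolons, each of 7 numbers parted by spaces: the shift along the tool's x, y, z in mm, then the turn, a rotation vector about the tool's x, y, z in degrees, then the opening, from -1 (shut) to 1 (fully open). In form: x y z wx wy wz claw; .... A call has 1 to 8 rows; each row is the pose to reach, as a shift and turn from the pose commanded when the call began, along the tool's axes at that moment; what a row does not reach only later rows make up. A row lasts 1/8 s, in which the tool goes at most 62.5 mm and 10.7 degrees, less where a joint would pass 70% of its speed; a pose out of reach is approached as far as the arm can. A call with a gripper value outside its range is refused whole. The fingers move at their own pace and stop on an object; the grip force is fixed at half the most. Time passes only in rows, so rows that repeat a pose let the fingers close. It gives the time, the measured TCP pose, the force and the opening at its end, in the units of the state.
- ctrl.read_state(): the state, without advancing time (a new reading comes with each control period).
- ctrl.get_image(name): name is "scene" or "top"; returns a dict with "image" (480x640x3 uint8, red, green, blue), "z_map" (480x640 float32, mm along the optical axis (not along the pixel's ray), 0 where there is no reading), "vertical_fov" (degrees; the focal length in pixels is half the picture's height over the tangent of half this angle, whatever the lens; pixels are square), "cx", "cy" (the principal point, pixels), "extrinsics" (4x4, takes a point from world to camera coordinates). Camera axes: x right, y down, z forward; pixel columns grow to the right and rows downward; lengths in mm; the calibration is good to about 2 mm. A picture is of the moment at which its call begins.
- ctrl.finish_job(): hands the job in, once; it reports no verdict.
The state is a dict: "clock": time; "qpos": joint angles; "qd": joint speeds; "tau": joint torques, N m; "eef_pos": TCP position; "tool_rot": TCP orientation; "force": force on the tool from outside, world axes, zero at the start; "torque": the same for the moment, N m; "width": finger opening in mm.
Only numpy, scipy, OpenCV 4.12 (cv2) and the standard library are available. Lean on these libraries where they do the work, as an engineer would, in place of code of your own. Each camera call takes 0.05 s, during which the arm holds its last target.

TASK

The steel pins lie askew on the flat part of the wooden pin rack. Take the hand rake and comb them along the rack so that all four lie down in its grooves, one to a groove; move the pins with the rake only. Then stand the rake on its teeth on the counter again, and leave the other things on the counter where they are.

Things in the scene. Friction and masses are not known exactly. Their poses are not given: they have to be found in the camera images.
- rack: Low open plywood rack screwed to the counter, 340 x 170 mm (x, y), walls 10 mm thick and 36 mm high, inside 320 x 150 mm. Origin: centre of its underside; x runs along it from the flat deck to the grooves. Deck from x = -160 to +37 mm, top 22 mm above the counter, then five grooves. The first 50 mm of deck at the -x end is free of pins at the start: room for the rake's teeth.
- groove_first (a point): Centre of the floor of the groove next to the deck, 46.5 mm from the rack's middle, 6 mm above the counter. All grooves run along the rack's y over its whole inside width, are square, 19 mm wide, 16 mm deep, 26 mm apart centre to centre; the 7 mm ridges between them are level with the deck.
- groove_last (a point): Centre of the floor of the fifth groove, 150.5 mm from the rack's middle, against the end wall. A pin in a groove is flush with the ridge tops, so other pins and the rake pass over it (pin centre 14 mm above the counter; 30 mm on the deck). Tooth tips about 4 mm above the deck clear the ridges and push the pins; if pins jam (force over some 9 N), draw back 30 mm and comb on.
- rake: Wooden hand rake, about 0.25 kg, standing on the counter. Origin: centre of its underside, at the tooth tips; y along the row of teeth, x the combing direction (front and back alike). Seven steel teeth 34 mm tall, 30 mm deep (x), 8 mm wide, row 116 mm wide, gaps 10 mm. Head 30 x 124 mm from 34 to 50 mm height; on it the upright grip block, 28 (x) x 60 mm (y), up to 110 mm height.
- pin1: Plain round steel pin, 16 mm diameter, 110 mm long, about 0.17 kg, lying skewed on the rack's deck (for pins 3 and 4 partly above the first grooves) at the start. Origin at its centre; y runs along its length. Smooth and slippery, it rolls and slides easily.
- pin2: Plain round steel pin, 16 mm diameter, 110 mm long, about 0.17 kg, lying skewed on the rack's deck (for pins 3 and 4 partly above the first grooves) at the start. Origin at its centre; y runs along its length. Smooth and slippery, it rolls and slides easily.
- pin3: Plain round steel pin, 16 mm diameter, 110 mm long, about 0.17 kg, lying skewed on the rack's deck (for pins 3 and 4 partly above the first grooves) at the start. Origin at its centre; y runs along its length. Smooth and slippery, it rolls and slides easily.
- pin4: Plain round steel pin, 16 mm diameter, 110 mm long, about 0.17 kg, lying skewed on the rack's deck (for pins 3 and 4 partly above the first grooves) at the start. Origin at its centre; y runs along its length. Smooth and slippery, it rolls and slides easily.
- tape_roll: Bystander: roll of paper tape, 100 mm across, 48 mm high, lying flat on the counter. Origin under its centre.
- carton: Bystander: cardboard carton 80 x 140 x 60 mm (x, y, z) beyond the rack. Origin under its centre.
- scraper: Bystander: scraper with a flat blade, 220 mm long, lying on the counter beyond the rack. Origin at its middle.
Mind the look-alikes: they are no part of the job. What is shaped like the pin3 but pink or red is not meant. Of the things that look like the rake, the smaller one is meant.

How it is judged:
By the outcome, as a careful person would: the job done as asked, in the order asked, and still so for the second after the job is handed in, with the robot touching nothing.
It also fails if it takes over 61 s, if anything falls off the work surface, if the arm or the gripper's body presses on something with over 40 N, if the wrist force passes 120 N, or if a joint passes its speed limit or range.

## Working session

There is one attempt and no reset: what is moved stays moved. The work goes in short steps, Python scripts to look and compute and a shell command to move; the robot and the scene stay as the last step left them, time stands still between calls to the robot, and variables do not carry over. Pictures are saved under pics/ and viewed, and the job is handed in when it is done.

```bash
mkdir -p pics
cat > h.py <<'E'
import numpy as np, cv2
from cell import ctrl
def grab(name,tag):
    d=ctrl.get_image(name)
    cv2.imwrite(f'pics/{tag}.png',d['image'][:,:,::-1]); np.savez(f'pics/{tag}.npz',**{k:np.asarray(v) for k,v in d.items()}); return d
def cam(d):
    f=240/np.tan(np.radians(float(d['vertical_fov']))/2); return f,float(d['cx']),float(d['cy']),np.asarray(d['extrinsics'])
def ray(d,u,v,z):
    f,cx,cy,E=cam(d);R=E[:3,:3];t=E[:3,3];c=-R.T@t
    r=R.T@np.array([(u-cx)/f,(v-cy)/f,1]);return c+r*(z-c[2])/r[2]
def pts(d):
    f,cx,cy,E=cam(d);z=np.asarray(d['z_map']);v,u=np.mgrid[:480,:640]
    P=np.stack([(u-cx)/f*z,(v-cy)/f*z,z],-1)-E[:3,3];P=P@E[:3,:3];P[z==0]=np.nan;return P
def proj(d,p):
    f,cx,cy,E=cam(d);q=E[:3,:3]@np.asarray(p)+E[:3,3];return f*q[0]/q[2]+cx,f*q[1]/q[2]+cy
E
python3 - <<'E'
from h import *
for n in('top','scene'):
    d=grab(n,n+'0');print(n,d['vertical_fov'],d['cx'],d['cy'],np.round(d['extrinsics'],3).tolist())
print(ctrl.read_state())
E
```

```text
top 43.346409947248674 325.61336621013055 246.22397632022862 [[0.02, -1.0, -0.0, -3.24], [-0.992, -0.02, -0.122, 528.847], [0.122, 0.003, -0.993, 1105.386], [0.0, 0.0, 0.0, 1.0]]
scene 44.170691661981664 308.55856759936677 244.0148004614418 [[-0.631, 0.775, -0.015, 359.564], [0.624, 0.497, -0.604, -312.455], [-0.461, -0.39, -0.797, 1666.476], [0.0, 0.0, 0.0, 1.0]]
{'clock': 0.1, 'qpos': array([ 1.28117746,  0.62925062,  0.03842007,  1.51825865, -0.02701188,
        0.99629811, -0.01999757]), 'qd': array([ 0.00067491, -0.0024582 ,  0.00250374, -0.00217637,  0.00096514,
       -0.00052531,  0.00152826]), 'tau': array([ 2.73617035e-03, -5.64536476e+01,  1.23081174e+00, -1.93975550e+01,
        1.14440141e-02,  5.37901389e-03,  3.91289774e-07]), 'eef_pos': array([ 144.19514294, -633.23538897,  230.48552911]), 'tool_rot': array([-3.13989474e+00, -7.74651549e-06,  2.23835009e-01]), 'force': array([-0.26921959,  0.90225439, -0.22924462]), 'torque': array([-0.02987006,  0.02227115,  0.04526072]), 'width': 85.25937434040384}
```

View pics/top0.png

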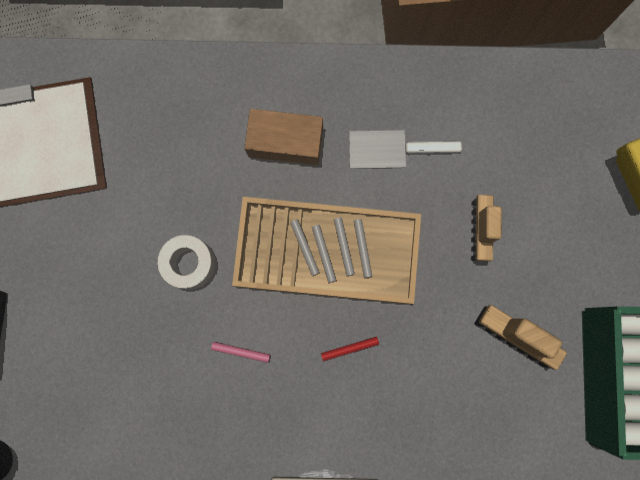

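View pics/scene0.png

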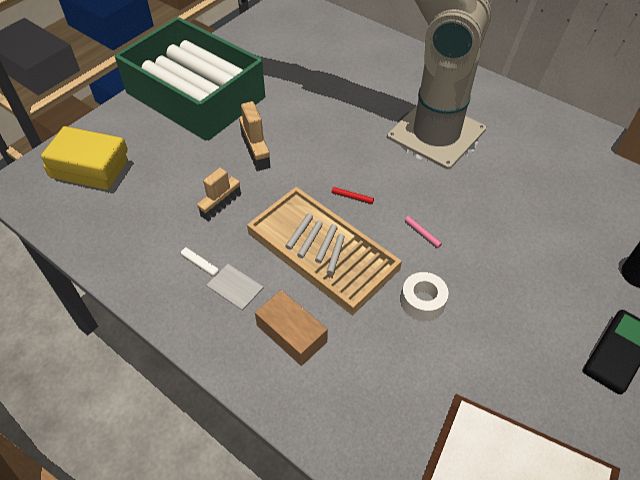

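The top view shows the rack at about (327,250) with its grooves to the left, that is world +y. The four grey pins are on the deck. The smaller rake stands at (487,228), and the larger look-alike is at (522,337). The red and pink rods below the rack are decoys. Next I measure these.

Run:
```python
from h import *
d=np.load('pics/top0.npz');P=pts(d);im=d['image'];hsv=cv2.cvtColor(im,cv2.COLOR_RGB2HSV)
wood=((hsv[...,1]>70)&(hsv[...,0]>8)&(hsv[...,0]<28)).astype(np.uint8)
def rect(m,z,n):
    c=max(cv2.findContours(m.astype(np.uint8),cv2.RETR_EXTERNAL,cv2.CHAIN_APPROX_NONE)[0],key=cv2.contourArea)[:,0]
    q=np.array([ray(d,u,v,z)[:2] for u,v in c],np.float32);r=cv2.minAreaRect(q);print(n,r,cv2.boxPoints(r).round(1).tolist())
m=np.zeros_like(wood);m[190:310,225:430]=1
rect(wood&m&(P[...,2]>29)&(P[...,2]<45),36,'rack')
R=np.zeros_like(wood);R[185:275,465:515]=1
zz=P[...,2]
print('rake z pct',np.nanpercentile(zz[(R&wood)>0],[5,25,50,75,95]))
rect(R&wood&(zz>80),110,'grip')
rect(R&wood&(zz>42)&(zz<60),50,'head')
# pins
g=((hsv[...,1]<50)&(hsv[...,2]>90)).astype(np.uint8);m=np.zeros_like(g);m[205:295,245:412]=1
n,l,s,c=cv2.connectedComponentsWithStats(g&m)
for i in range(1,n):
    if s[i,4]>80:
        v,u=np.nonzero(l==i);q=np.array([ray(d,a,b,34)[:2] for a,b in zip(u,v)],np.float32);print('pin',s[i],cv2.minAreaRect(q),np.nanmedian(zz[l==i]))
dk=P[250:270,380:405];print('deck z',np.nanmedian(dk[...,2]),'table z',np.nanmedian(P[320:330,100:200,2]))
```

```text
rack ((522.2255859375, 5.103363037109375), (339.8095703125, 170.2877960205078), 85.49043273925781) [[424.0, -157.60000610351562], [593.7000122070312, -171.0], [620.5, 167.8000030517578], [450.70001220703125, 181.1999969482422]]
rake z pct [ 45.17480954  49.24630777  71.97058791 107.95714739 111.37220585]
grip ((565.8771362304688, -284.18597412109375), (33.55413055419922, 62.85890197753906), 89.1336441040039) [[534.2000122070312, -300.5], [597.0, -301.3999938964844], [597.5999755859375, -267.8999938964844], [534.7000122070312, -266.8999938964844]]
head ((568.150146484375, -286.6243896484375), (29.808984756469727, 123.3329849243164), 89.23772430419922) [[506.29998779296875, -300.70001220703125], [629.5999755859375, -302.29998779296875], [630.0, -272.5], [506.70001220703125, -270.8999938964844]]
pin [337 205  75   8 311] ((602.521728515625, -82.821044921875), (13.474876403808594, 140.39649963378906), 1.162712812423706) -0.423082341384477
pin [334 218  20  58 464] ((529.598876953125, -26.457523345947266), (109.85929107666016, 15.100846290588379), 13.91087532043457) 36.21587918974405
pin [354 219  18  59 463] ((527.0944213867188, -61.64717102050781), (110.67630767822266, 14.90904426574707), 11.070815086364746) 36.049731018011826
pin [291 220  28  56 461] ((526.6846923828125, 47.62114334106445), (110.86883544921875, 15.258533477783203), 23.43865966796875) 35.98449789567198
pin [312 225  24  58 471] ((515.5109252929688, 11.073171615600586), (110.58184814453125, 15.254866600036621), 17.83413314819336) 36.16773777790079
pin [245 289  49   6 153] ((441.4452209472656, 111.30911254882812), (9.305462837219238, 89.58891296386719), 1.1637110710144043) -0.5433102226439113
deck z 21.52060922660885 table z -0.6866336572042606
```

Run:
```python
import cv2
a=cv2.imread('pics/top0.png');cv2.imwrite('pics/c0.png',cv2.resize(a[180:320,225:525],None,fx=2.66,fy=2.66,interpolation=cv2.INTER_CUBIC))
```

```text
(no output)
```

View pics/c0.png

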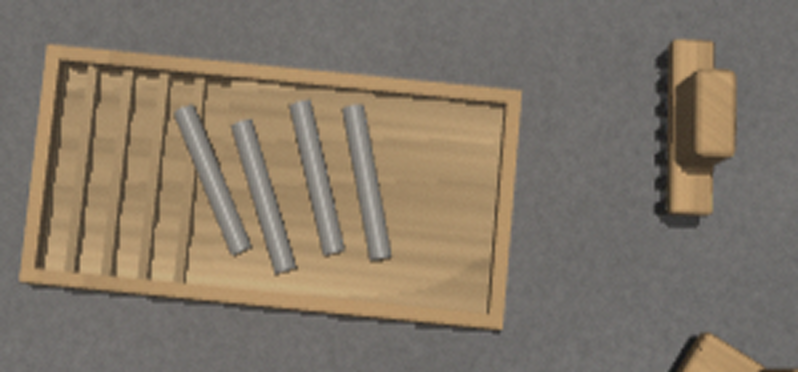

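```bash
cat >> h.py <<'E'
from scipy.spatial.transform import Rotation as Ro
C=np.array([522.2,5.1]);A=np.array([.0787,.9969]);B=np.array([-.9969,.0787])
def rk(x,y): return C+A*x+B*y
def inrk(p): q=np.asarray(p)[:2]-C; return q@A,q@B
def go(x,y,z,yaw):
    s=ctrl.read_state();R=Ro.from_euler('xyz',s['tool_rot']);T=Ro.from_euler('xyz',[np.pi,0,np.radians(yaw)])
    print('shift',R.inv().apply(np.array([x,y,z])-s['eef_pos']).round(1),'turn',np.degrees((R.inv()*T).as_rotvec()).round(2))
def st():
    s=ctrl.read_state();print(round(s['clock'],2),s['eef_pos'].round(1),np.degrees(s['tool_rot']).round(2),'F',s['force'].round(1),'w',round(s['width'],1),'rack',np.round(inrk(s['eef_pos']),1),np.degrees(s['qpos']).round(0))
E
python3 - <<'E'
from h import *
st();go(567,-286,200,-.75)
for p in [(529.6,-26.5),(527.1,-61.6),(526.7,47.6),(515.5,11.1)]: print(inrk(p))
d=np.load('pics/top0.npz');P=pts(d);print('big rake max z',np.nanmax(P[300:375,470:570,2]))
s=np.load('pics/scene0.npz');P=pts(s);print('scene grip top',[np.nanmedian(P[172:180,214:222].reshape(-1,3),0)])
E
```

```text
0.1 [ 144.2 -633.2  230.5] [-179.9    -0.     12.82] F [-0.3  0.9 -0.2] w 85.3 rack [-666.1  326.6] [73. 36.  2. 87. -2. 57. -1.]
shift [ 489.3 -244.7   30.9] turn [-1.000e-01  1.000e-02  1.357e+01]
(np.float64(-30.919660000000004), np.float64(-9.863979999999977))
(np.float64(-66.1076), np.float64(-10.134099999999979))
(np.float64(42.7224), np.float64(-1.1412999999999993))
(np.float64(5.4541099999999965), np.float64(7.151430000000046))
big rake max z 149.4861449187061
scene grip top [array([ 567.18334342, -282.73844611,  109.39856224])]
```

```bash
python3 -m jog '50 -25 0 0 0 2 1; 110 -55 0 0 0 4 1; 170 -85 5 0 0 6 1; 230 -115 10 0 0 8 1; 290 -145 15 0 0 10 1; 350 -175 20 0 0 12 1; 410 -205 25 0 0 13.5 1; 460 -230 30 -0.1 0 13.5 1'
python3 - <<'E'
from h import *
st();go(567,-286,120,-.75);go(567,-285.5,64,-.75)
E
```

```text
clock: 1.1
eef_pos: [526.1, -319.9, 202.8]
tool_rot: [3.14, 0.0, -0.012]
force: [1.5, -0.6, -0.1]
width: 85.6
1.1 [ 526.1 -319.9  202.8] [ 1.7989e+02  1.0000e-02 -7.0000e-01] F [ 1.5 -0.6 -0.1] w 85.6 rack [-323.7  -29.4] [ 25.  35.   6.  95.  -4.  51. -58.]
shift [ 40.5 -34.6  82.7] turn [0.11 0.01 0.05]
shift [ 40.5 -35.2 138.7] turn [0.11 0.01 0.05]
```

```bash
python3 -m jog '20 -10 30 0 0 0 1;20 -10 30 0 0 0 1'
python3 - <<'E'
from h import *
st();go(567,-285.5,64,-.75)
E
```

```text
clock: 1.35
eef_pos: [545.1, -308.4, 170.5]
tool_rot: [-3.14, 0.004, -0.007]
force: [-0.9, 0.1, -0.1]
width: 85.2
1.35 [ 545.1 -308.4  170.5] [-179.9     0.23   -0.43] F [-0.9  0.1 -0.1] w 85.2 rack [-310.7  -47.5] [ 24.  38.   5.  94.  -5.  48. -59.]
shift [ 22.2 -22.9 106.4] turn [-0.09  0.23  0.32]
```

```bash
python3 -m jog '22 -23 10 0 0 0.3 1;22 -23 20 0 0 0.3 1;22 -23 20 0 0 0.3 1'
python3 - <<'E'
from h import *
st();go(567,-285.5,64,-.75)
E
```

```text
clock: 1.72
eef_pos: [565.2, -290.5, 152.8]
tool_rot: [3.139, 0.002, -0.019]
force: [-0.5, -1.4, 0.9]
width: 85.5
1.73 [ 565.2 -290.5  152.8] [ 1.7987e+02  1.2000e-01 -1.0900e+00] F [-0.5 -1.4  0.9] w 85.5 rack [-291.3  -66.2] [ 21.  40.   6.  94.  -5.  47. -62.]
shift [ 1.9 -5.3 88.8] turn [ 0.13  0.12 -0.34]
```

```bash
python3 -m jog '2 -2 30 0 0 0 1;2 -2 60 0 0 0 1;2 -2 70 0 0 0 1;2 -2 70 0 0 0 1'
python3 - <<'E'
from h import *
st();go(567,-286,63,-.75)
E
```

```text
clock: 2.22
eef_pos: [568.5, -288.3, 83.3]
tool_rot: [3.139, 0.0, -0.019]
force: [-0.7, 0.4, 0.7]
width: 85.3
2.23 [ 568.5 -288.3   83.3] [ 1.7988e+02  3.0000e-02 -1.0700e+00] F [-0.7  0.4  0.7] w 85.3 rack [-288.8  -69.2] [ 21.  45.   5.  96.  -5.  39. -62.]
shift [-1.5 -2.3 20.3] turn [ 0.12  0.03 -0.32]
```

```bash
python3 -m jog '-1.5 -2.3 20 0 0 -0.3 1;-1.5 -2.3 20 0 0 -0.3 1;-1.5 -2.3 20 0 0 -0.3 -1;-1.5 -2.3 20 0 0 -0.3 -1;-1.5 -2.3 20 0 0 -0.3 -1;-1.5 -2.3 20 0 0 -0.3 -1;-1.5 -2.3 20 0 0 -0.3 -1'
python3 - <<'E'
from h import *
st()
E
```

```text
clock: 3.1
eef_pos: [568.1, -285.2, 63.6]
tool_rot: [3.139, -0.001, -0.012]
force: [-1.3, 0.6, 4.0]
width: 27.4
3.1 [ 568.1 -285.2   63.6] [ 1.7987e+02 -5.0000e-02 -6.9000e-01] F [-1.3  0.6  4. ] w 27.4 rack [-285.8  -68.6] [ 21.  47.   5.  97.  -5.  37. -62.]
```

```bash
python3 -m jog '0 0 -30 0 0 0 -1;0 0 -70 0 0 0 -1;0 0 -90 0 0 0 -1;0 0 -90 0 0 0 -1'
python3 - <<'E'
from h import *
st();grab('scene','s1');d=grab('top','t1')
P=pts(d);hsv=cv2.cvtColor(d['image'],cv2.COLOR_RGB2HSV)
p=rk(-137,0);go(p[0],p[1],154,-4.5);print(p)
E
```

```text
clock: 3.6
eef_pos: [568.5, -284.8, 154.2]
tool_rot: [3.139, -0.002, -0.012]
force: [0.9, -0.3, -3.0]
width: 27.5
3.6 [ 568.5 -284.8  154.2] [ 1.7985e+02 -1.4000e-01 -6.7000e-01] F [ 0.9 -0.3 -3. ] w 27.5 rack [-285.4  -69. ] [ 21.  40.   6.  94.  -5.  46. -62.]
shift [ -57.3 -151.9   -2.1] turn [0.04 0.1  3.83]
[ 511.4181 -131.4753]
```

View pics/s1.png

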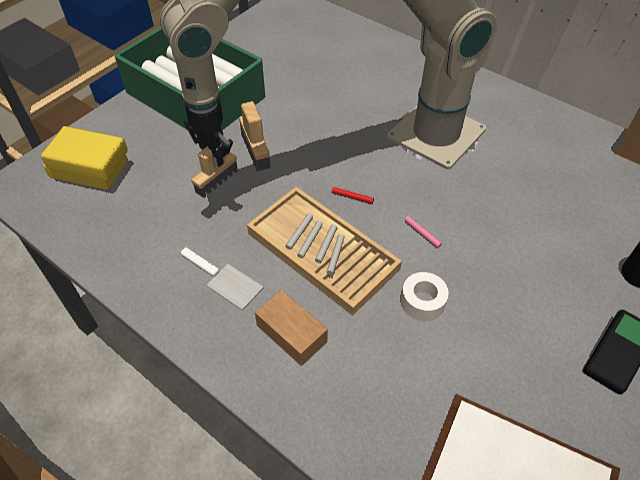

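View pics/t1.png

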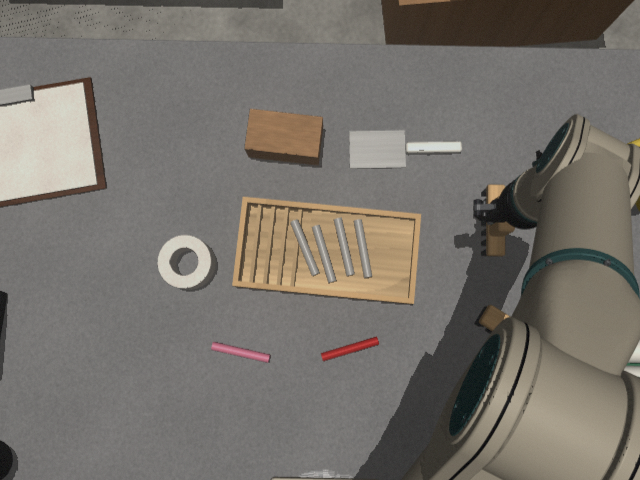

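The scene view shows the rake held upright in the gripper at (212,165), with nothing else moved. I carry it over the free end of the deck.

```bash
python3 -m jog '-12 -30 0 0 0 1 -1;-30 -75 -2 0 0 2 -1;-46 -120 -2 0 0 3 -1;-57 -148 -2 0 0.1 3.8 -1;-57.3 -152 -2 0 0.1 3.8 -1;-57.3 -152 -2 0 0.1 3.8 -1;-57.3 -152 -2 0 0.1 3.8 -1'
python3 - <<'E'
from h import *
st();p=rk(-137,0);go(p[0],p[1],89.5,-4.5);grab('scene','s2')
a=cv2.imread('pics/s2.png');cv2.imwrite('pics/s2c.png',cv2.resize(a[110:320,180:460],None,fx=2.8,fy=2.8,interpolation=cv2.INTER_CUBIC))
E
```

```text
clock: 4.58
eef_pos: [512.4, -133.5, 154.5]
tool_rot: [3.139, -0.002, -0.08]
force: [-0.5, -0.6, -2.7]
width: 27.6
4.58 [ 512.4 -133.5  154.5] [ 1.7986e+02 -1.1000e-01 -4.5700e+00] F [-0.5 -0.6 -2.7] w 27.6 rack [-138.9   -1.2] [  6.  32.   7. 111.  -6.  37. -77.]
shift [-1.3 -2.1 65. ] turn [ 0.14 -0.11 -0.07]
```

View pics/s2c.png

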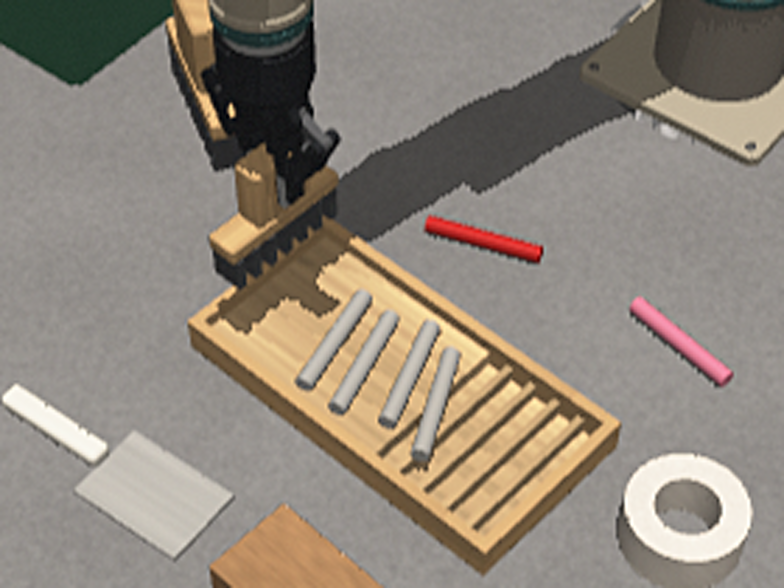

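```bash
python3 -m jog '-1 -2 20 0 0 0 -1;-1.3 -2 45 0 0 0 -1;-1.3 -2 65 0 0 0 -1;-1.3 -2 65 0 0 0 -1;-1.3 -2 65 0 0 0 -1'
python3 - <<'E'
from h import *
st();p=rk(-87,0);go(p[0],p[1],89.5,-4.5)
E
```

```text
clock: 5.25
eef_pos: [511.8, -130.8, 90.3]
tool_rot: [3.14, -0.003, -0.079]
force: [-0.6, -0.3, -2.7]
width: 27.4
5.25 [ 511.8 -130.8   90.3] [179.88  -0.18  -4.53] F [-0.6 -0.3 -2.7] w 27.4 rack [-136.3   -0.3] [  7.  38.   6. 114.  -8.  28. -76.]
shift [ -0.3 -49.3   0.7] turn [ 0.12 -0.18 -0.03]
```

```bash
python3 -m jog '0 -6 0.5 0 0 0 -1;0 -12 0.5 0 0 0 -1;0 -18 0.5 0 0 0 -1;0 -24 0.5 0 0 0 -1;0 -30 0.5 0 0 0 -1;0 -36 0.5 0 0 0 -1;0 -42 0.5 0 0 0 -1;0 -48 0.5 0 0 0 -1'
python3 -c "from h import *;st();grab('top','t3')"
python3 -m jog '0 -5 0 0 0 0 -1;0 -10 0 0 0 0 -1;0 -15 0 0 0 0 -1;0 -20 0 0 0 0 -1;0 -25 0 0 0 0 -1;0 -30 0 0 0 0 -1;0 -35 0 0 0 0 -1;0 -40 0 0 0 0 -1'
python3 - <<'E'
from h import *
st();grab('top','t4');grab('scene','s4')
a=cv2.imread('pics/t4.png')[185:315,220:500];b=cv2.imread('pics/s4.png')[170:330,220:460]
f=lambda i:cv2.resize(i,(700,int(700*i.shape[0]/i.shape[1])),interpolation=cv2.INTER_CUBIC)
c=np.vstack([f(a),f(b)]);c=cv2.resize(c,None,fx=.74,fy=.74);print(c.shape);cv2.imwrite('pics/c4.png',c)
E
```

```text
clock: 6.25
eef_pos: [515.0, -81.8, 89.2]
tool_rot: [3.14, -0.002, -0.078]
force: [0.5, -0.0, -1.3]
width: 27.2
6.25 [515.  -81.8  89.2] [ 1.7991e+02 -1.2000e-01 -4.4800e+00] F [ 0.5 -0.  -1.3] w 27.2 rack [-87.2   0.3] [  2.  38.   7. 115.  -8.  28. -80.]
clock: 7.3
eef_pos: [518.1, -42.1, 89.2]
tool_rot: [3.14, -0.002, -0.078]
force: [-0.3, -1.5, -2.4]
width: 27.3
7.3 [518.1 -42.1  89.2] [ 1.7989e+02 -1.2000e-01 -4.4800e+00] F [-0.3 -1.5 -2.4] w 27.3 rack [-47.4   0.3] [ -3.  38.   7. 115.  -9.  27. -84.]
(585, 518, 3)
```

View pics/c4.png

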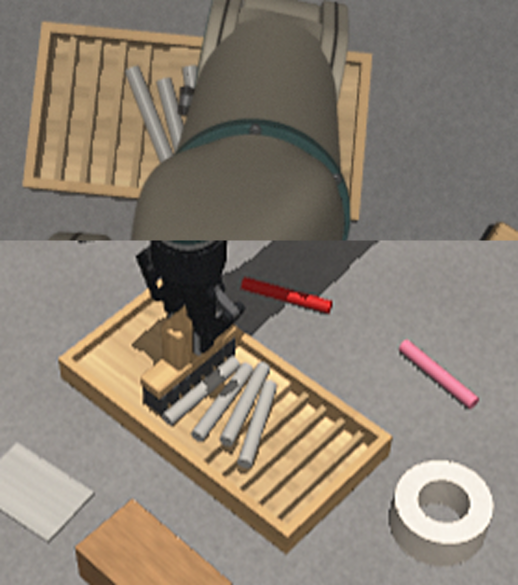

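The rake has pin1 squared up against its teeth (scene part, around (200,390)), and the pins ahead are still skewed. I keep combing slowly.

```bash
cat > v.py <<'E'
import sys
from h import *
t=sys.argv[1]
st();grab('scene','s'+t)
b=cv2.imread(f'pics/s{t}.png')[170:330,220:460]
cv2.imwrite(f'pics/c{t}.png',cv2.resize(b,(720,480),interpolation=cv2.INTER_CUBIC))
E
python3 -m jog '0 -4 0 0 0 0 -1;0 -8 0 0 0 0 -1;0 -12 0 0 0 0 -1;0 -16 0 0 0 0 -1;0 -20 0 0 0 0 -1;0 -24 0 0 0 0 -1;0 -28 0 0 0 0 -1;0 -32 0 0 0 0 -1'
python3 v.py 5
```

```text
clock: 8.4
eef_pos: [520.6, -9.9, 89.1]
tool_rot: [3.14, -0.002, -0.078]
force: [0.2, 0.0, -2.1]
width: 27.3
8.4 [520.6  -9.9  89.1] [ 1.7992e+02 -1.2000e-01 -4.4700e+00] F [ 0.2  0.  -2.1] w 27.3 rack [-15.1   0.4] [ -7.  38.   8. 115. -10.  28. -87.]
```

View pics/c5.png

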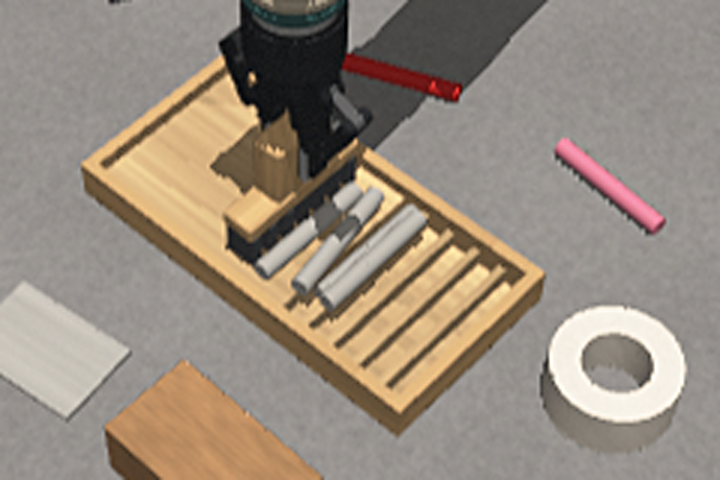

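```bash
python3 -m jog '0 -3 0 0 0 0 -1;0 -6 0 0 0 0 -1;0 -9 0 0 0 0 -1;0 -12 0 0 0 0 -1;0 -15 0 0 0 0 -1;0 -18 0 0 0 0 -1;0 -21 0 0 0 0 -1;0 -24 0 0 0 0 -1'
python3 v.py 6
```

```text
clock: 9.45
eef_pos: [522.5, 13.3, 89.1]
tool_rot: [3.14, -0.002, -0.079]
force: [-0.4, -1.9, -0.6]
width: 27.5
9.45 [522.5  13.3  89.1] [ 1.7988e+02 -1.2000e-01 -4.5000e+00] F [-0.4 -1.9 -0.6] w 27.5 rack [8.2 0.4] [-10.  38.   8. 115. -10.  28. -89.]
```

View pics/c6.png

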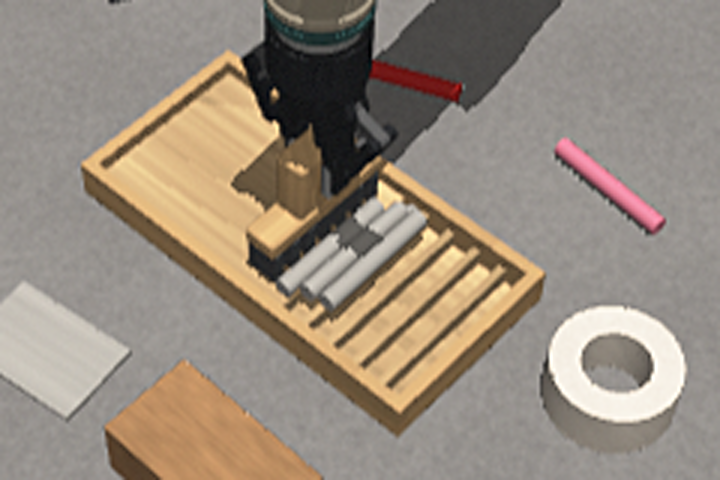

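```bash
python3 -m jog '0 -3 0 0 0 0 -1;0 -6 0 0 0 0 -1;0 -9 0 0 0 0 -1;0 -12 0 0 0 0 -1;0 -15 0 0 0 0 -1;0 -18 0 0 0 0 -1;0 -21 0 0 0 0 -1;0 -24 0 0 0 0 -1'
python3 v.py 7
```

```text
clock: 10.5
eef_pos: [524.3, 36.9, 89.1]
tool_rot: [3.139, -0.002, -0.078]
force: [-0.8, -2.6, -1.7]
width: 27.3
10.5 [524.3  36.9  89.1] [ 1.7985e+02 -1.1000e-01 -4.4900e+00] F [-0.8 -2.6 -1.7] w 27.3 rack [31.8  0.4] [-13.  38.   8. 114. -11.  28. -91.]
```

View pics/c7.png

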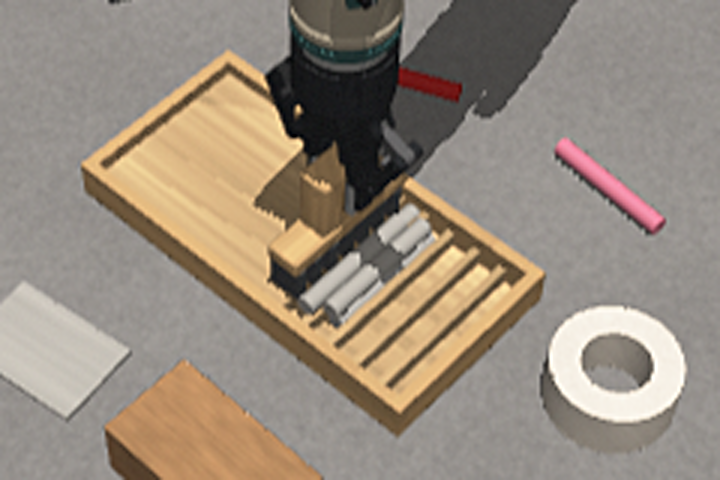

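```bash
python3 -m jog '0 -3 0 0 0 0 -1;0 -6 0 0 0 0 -1;0 -9 0 0 0 0 -1;0 -12 0 0 0 0 -1;0 -15 0 0 0 0 -1;0 -18 0 0 0 0 -1;0 -21 0 0 0 0 -1;0 -24 0 0 0 0 -1'
python3 v.py 8
```

```text
clock: 11.55
eef_pos: [526.3, 61.8, 89.0]
tool_rot: [3.14, -0.002, -0.078]
force: [-0.3, -2.2, -1.6]
width: 27.2
11.55 [526.3  61.8  89. ] [ 1.7992e+02 -1.2000e-01 -4.4600e+00] F [-0.3 -2.2 -1.6] w 27.2 rack [56.9  0.4] [-16.  39.   9. 113. -11.  29. -93.]
```

View pics/c8.png

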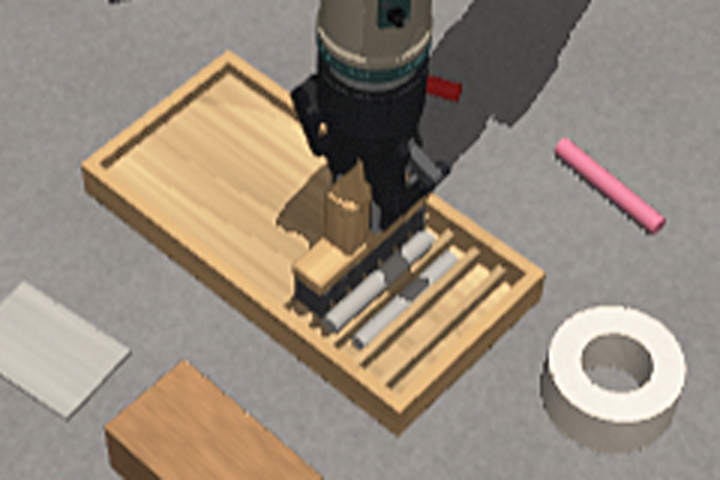

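```bash
python3 -m jog '0 -3 0 0 0 0 -1;0 -6 0 0 0 0 -1;0 -9 0 0 0 0 -1;0 -12 0 0 0 0 -1;0 -15 0 0 0 0 -1;0 -18 0 0 0 0 -1;0 -21 0 0 0 0 -1;0 -24 0 0 0 0 -1'
python3 -m jog '0 -3 0 0 0 0 -1;0 -6 0 0 0 0 -1;0 -9 0 0 0 0 -1;0 -12 0 0 0 0 -1;0 -15 0 0 0 0 -1;0 -18 0 0 0 0 -1;0 -20 0 0 0 0 -1;0 -20 0 0 0 0 -1'
python3 v.py 9
```

```text
clock: 12.6
eef_pos: [528.2, 85.7, 89.0]
tool_rot: [3.14, -0.002, -0.078]
force: [-0.9, -0.6, -3.1]
width: 27.2
clock: 13.6
eef_pos: [529.7, 105.5, 88.9]
tool_rot: [3.14, -0.002, -0.078]
force: [1.0, 0.7, -2.7]
width: 27.4
13.6 [529.7 105.5  88.9] [ 1.7991e+02 -1.2000e-01 -4.4600e+00] F [ 1.   0.7 -2.7] w 27.4 rack [100.7   0.4] [-20.  39.   9. 112. -12.  30. -97.]
```

View pics/c9.png

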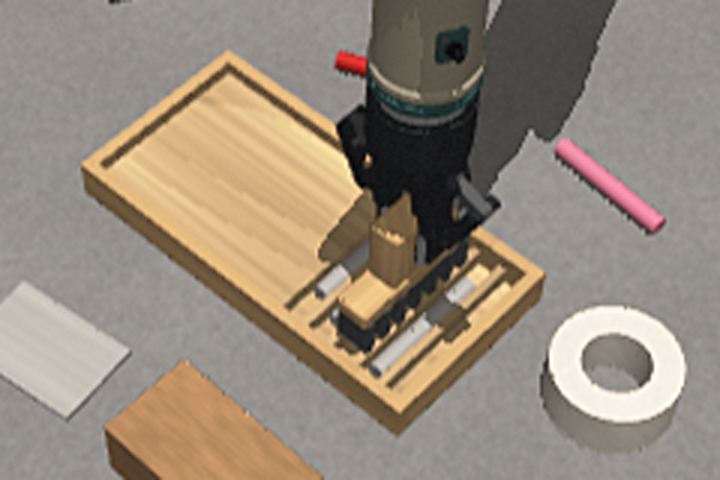

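One pin now lies in groove 4 (around (420,325)) and one in groove 1. I lift the rake and check the others.

```bash
python3 -m jog '0 0 -15 0 0 0 -1;0 0 -40 0 0 0 -1;0 0 -65 0 0 0 -1;0 0 -65 0 0 0 -1;0 40 -65 0 0 0 -1;0 90 -65 0 0 0 -1;0 140 -65 0 0 0 -1;0 190 -65 0 0 0 -1'
python3 -m jog '0 50 0 0 0 0 -1;0 90 0 0 0 0 -1;0 110 0 0 0 0 -1;0 110 0 0 0 0 -1'
python3 v.py 10;python3 - <<'E'
from h import *
d=grab('top','t10');a=cv2.imread('pics/t10.png')[185:315,225:425];cv2.imwrite('pics/ct10.png',cv2.resize(a,None,fx=3.8,fy=3.8,interpolation=cv2.INTER_CUBIC))
E
```

```text
clock: 14.65
eef_pos: [514.0, -85.5, 153.6]
tool_rot: [3.14, -0.001, -0.078]
force: [1.0, 0.3, -2.2]
width: 27.5
clock: 15.15
eef_pos: [505.1, -195.7, 153.8]
tool_rot: [3.139, -0.001, -0.082]
force: [-0.2, 0.5, -3.0]
width: 27.1
15.15 [ 505.1 -195.7  153.8] [ 1.7987e+02 -6.0000e-02 -4.7100e+00] F [-0.2  0.5 -3. ] w 27.1 rack [-201.5    1.2] [ 12.  33.   9. 109.  -8.  38. -69.]
```

View pics/c10.png

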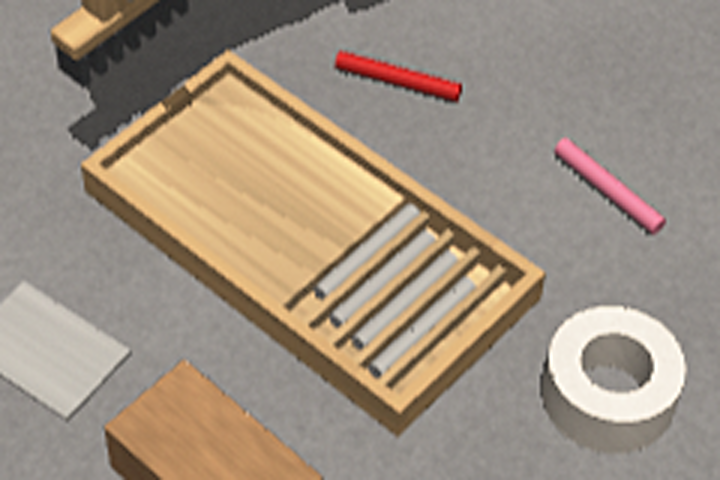

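View pics/ct10.png

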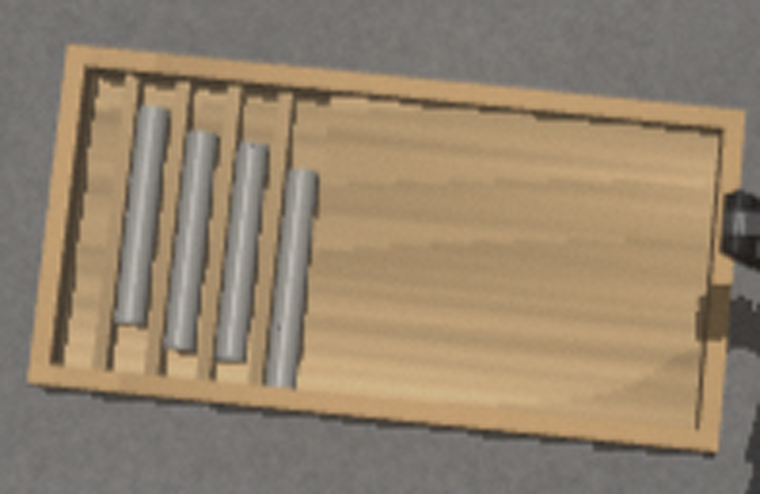

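All four pins are in grooves 1–4, one in each, and the deck is clear. I check their heights and return the rake to its place.

Run:
```python
from h import *
d=np.load('pics/top0.npz');d=np.load('pics/t10.npz');P=pts(d)
for x in (46.5,72.5,98.5,124.5):
    z=[]
    for y in (-40,-20,0,20):
        p=rk(x,y);u,v=proj(d,[*p,22]);z.append(P[int(round(v)),int(round(u)),2])
    print(x,np.round(z,1))
st();go(568,-285.5,154,-.75)
```

```text
46.5 [ 4.2 20.9 18.1 18.6]
72.5 [23.6 23.6 21.6 21.5]
98.5 [16.2 23.1 20.9 22.2]
124.5 [ nan 24.3 24.5 20.3]
15.25 [ 505.8 -192.4  153.9] [ 1.7998e+02 -5.0000e-02 -4.4500e+00] F [-0.2  0.4 -2.3] w 27.0 rack [-198.2    0.8] [ 12.  33.   9. 109.  -8.  38. -69.]
shift [69.2 88.  -0.1] turn [ 0.02 -0.05 -3.7 ]
```

Pin tops read about 22 mm, flush with the ridges.

```bash
python3 -m jog '20 28 0 0 0 -1 -1;40 56 0 0 0 -2 -1;60 78 0 0 0 -3 -1;69 88 0 0 0 -3.7 -1;69 88 0 0 0 -3.7 -1;69 88 30 0 0 -3.7 -1;69 88 55 0 0 -3.7 -1;69 88 55 0 0 -3.7 -1'
python3 - <<'E'
from h import *
st();go(568,-285.2,63.6,-.7)
E
```

```text
clock: 16.25
eef_pos: [566.1, -284.0, 97.8]
tool_rot: [-3.14, 0.003, -0.012]
force: [0.4, -0.5, -2.2]
width: 27.2
16.25 [ 566.1 -284.    97.8] [-179.9     0.19   -0.69] F [ 0.4 -0.5 -2.2] w 27.2 rack [-284.7  -66.5] [ 20.  44.   7.  96.  -7.  41. -60.]
shift [ 2.1  1.3 34.2] turn [-0.1   0.19  0.01]
```

```bash
python3 -m jog '1 1 14 0 0 0 -1;2 1.3 26 0 0 0 -1;2 1.3 29 0 0 0 -1;2 1.3 31 0 0 0 -1;2 1.3 31 0 0 0 -1'
python3 - <<'E'
from h import *
st();go(568,-285.2,63.6,-.7)
E
```

```text
clock: 16.88
eef_pos: [570.3, -288.4, 68.9]
tool_rot: [3.14, -0.002, -0.014]
force: [-0.9, 0.7, -1.8]
width: 27.3
16.88 [ 570.3 -288.4   68.9] [ 1.7989e+02 -1.3000e-01 -7.9000e-01] F [-0.9  0.7 -1.8] w 27.3 rack [-288.8  -71. ] [ 20.  47.   7.  96.  -8.  37. -60.]
shift [-2.4 -3.2  5.3] turn [ 0.11 -0.13 -0.09]
```

```bash
python3 -m jog '-1 -1 2 0 0 0 -1;-1 -1 4 0 0 0 -1;-1 -1 5.3 0 0 0 -1;-1 -1 5.3 0 0 0 -1'
python3 - <<'E'
from h import *
st()
E
```

```text
clock: 17.38
eef_pos: [569.2, -287.3, 63.6]
tool_rot: [3.14, -0.002, -0.014]
force: [-0.7, -0.3, -0.6]
width: 27.3
17.38 [ 569.2 -287.3   63.6] [ 1.799e+02 -1.100e-01 -7.800e-01] F [-0.7 -0.3 -0.6] w 27.3 rack [-287.8  -69.9] [ 20.  47.   6.  97.  -8.  37. -60.]
```

Fz has dropped from -2.3 to -0.6, so the rake is nearly or fully set down. One more 0.5 mm, then I open the gripper.

```bash
python3 -m jog '0 0 0.5 0 0 0 -1;0 0 0.5 0 0 0 -1'; python3 -m jog '0 0 0 0 0 0 0;0 0 0 0 0 0 1;0 0 0 0 0 0 1;0 0 0 0 0 0 1;0 0 0 0 0 0 1;0 0 -20 0 0 0 1;0 0 -50 0 0 0 1;0 0 -90 0 0 0 1'
python3 -m jog '0 0 -50 0 0 0 1;0 20 -90 0 0 0 1;0 70 -90 0 0 0 1;0 120 -90 0 0 0 1;0 170 -90 0 0 0 1;0 170 -90 0 0 0 1'
python3 v.py 11;python3 -c "from h import *;st();grab('top','t11')"
```

```text
clock: 17.62
eef_pos: [569.2, -287.3, 63.6]
tool_rot: [3.14, -0.002, -0.014]
force: [-2.3, 0.4, 6.0]
width: 27.2
clock: 18.62
eef_pos: [568.8, -287.0, 154.6]
tool_rot: [3.14, -0.002, -0.014]
force: [0.4, -1.1, 0.4]
width: 85.6
clock: 19.38
eef_pos: [563.5, -463.0, 244.3]
tool_rot: [3.135, -0.001, -0.021]
force: [-0.6, 0.8, -0.9]
width: 85.6
19.38 [ 563.5 -463.   244.3] [ 1.7962e+02 -6.0000e-02 -1.1900e+00] F [-0.6  0.8 -0.9] w 85.6 rack [-463.4  -78.1] [ 33.  43.   9.  72.  -6.  66. -49.]
19.43 [ 565.1 -459.5  244.2] [ 1.7981e+02 -1.2000e-01 -1.0000e+00] F [ 0.   1.1 -0.1] w 85.5 rack [-459.8  -79.3] [ 33.  43.   9.  72.  -6.  66. -49.]
```

View pics/s11.png

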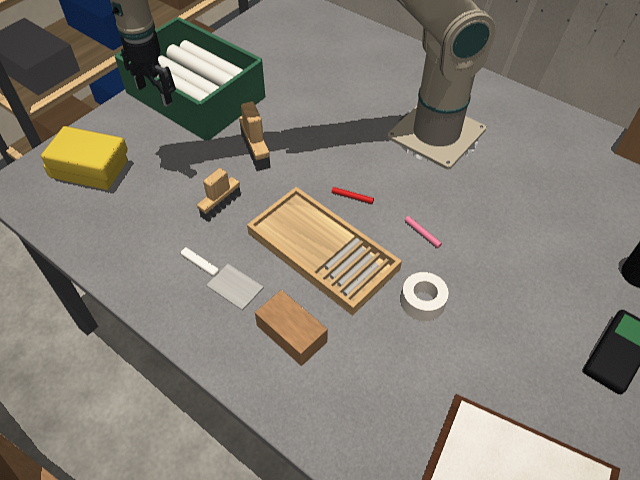

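View pics/t11.png

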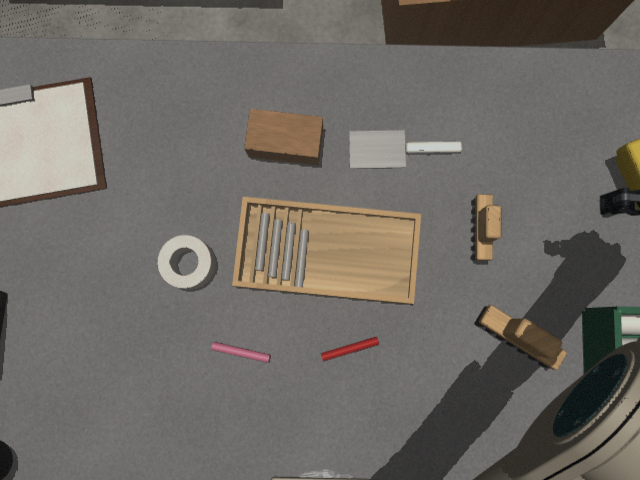

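The rake stands at (487,228) in the top view, as at the start. The pins lie in grooves 1–4, and the bystanders and look-alikes are where they were. The arm is clear of everything, so I hand in.

```bash
python3 -c "from h import *;print(ctrl.finish_job())"
```

```text
the job is handed in; nothing more can be done
None
```

All four pins lie in grooves 1–4, one to a groove, and the job is handed in. I gripped the smaller rake and combed the pins along the rack in one slow pass, with no jams. I then stood the rake back on its teeth about where it was.

- **Pins:** Both camera views show the deck clear and one pin in each of grooves 1–4. Pin tops read about 22 mm, flush with the ridges, though a few single-pixel depth readings at pin ends or edges were off: 4 mm, 16 mm and one blank.
- **Rake:** It is upright at its starting spot in the views, within about 2 mm by the tool position when I let go.
- **Other things:** The tape roll, carton, scraper, coloured rods and larger rake look unmoved in the pictures; I did not measure them again.
- **Limits:** About 19.5 s of the 61 s were used. The force readings I took, at the end of each move, never went above about 6.5 N.

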